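# Clamp a carving blank in a low hold-down press

### The job

Get the dark wooden blank ready for carving: lay it on the bed of the green hold-down press, slide it lengthwise under the low bridge, between the guides, until it is fully home against the back stop. Then throw the red-balled lever all the way over, away from the front of the press, so the pad clamps the blank, and let go; leave the light blank, the glue bottle, the mallet and the mug where they stand.

Things in the scene. Friction and masses are not known exactly. Their poses are not given: they have to be found in the camera images.
- dark_blank: Loose dark brown wooden board, 150 (x) x 48 (y) x 18 (z) mm, 60 to 120 g, lying flat, with a pale boat outline drawn on top. Origin at the centre of its underside, x along its length; its two ends are alike. It starts on the bench to the left or right of the press and the light blank on the other side.
- light_blank: Pale wooden board of the same size and origin; to be left alone.
- press: Fixed green and grey hold-down press. Origin at bench height; its x axis is the sliding direction, from the open front (-x) to the back stop (+x), z up. Grey bed: top 16 mm above the bench, x -125 to 125 mm, y -142 to 72 mm, clear of everything for x below 8 mm. Lever at its y = -118 mm side.
- press_mouth (a point): Middle of the guides' flared mouth on the bed (press x = 10, y = 0, z = 16 mm). Mouth about 70 mm wide here, narrowing to 53 mm at press x = 32 mm, then two parallel aluminium guides 53 mm apart as far as x = 104 mm, 12 mm tall above the bed.
- press_bridge (a point): Centre of the green bridge's underside (press x = 57, y = 0, z = 46 mm). The bridge spans press x 35 to 80 mm, y +-60 mm, top 66 mm above the bench. With the lever open the pad below it leaves a 24 mm gap over the bed (22.7 mm at 0.2 rad). On top: a steel spindle up to 101 mm and a cam shaft up to 91 mm above the bench, running to the lever.
- press_home (a point): Point on the bed (press x = 25, y = 0, z = 16 mm) where the blank's origin lies when it is fully home. Axes as the press. The dark steel back stop is 16 mm tall above the bed, its face 75 mm further along +x (press x = 100 mm).
- press_pad: Orange round clamping pad, 38 mm diameter, 6 mm thick, under the bridge at the press's x = 57, y = 0 mm. Origin at the centre of its underside. It is sprung (6 N/mm, 4 mm travel) and is driven down by the lever, 6.25 mm per rad: it meets an 18 mm blank at about 0.96 rad.
- press_lever (a joint): Angle of the clamp lever in rad: 0 open (leaning 0.6 rad towards the front, -x of the press), 1.2 fully over (leaning 0.6 rad towards the back, +x). Starts between 0 and 0.2. It turns about an axis along the press's y through x = 57, y = -118 mm, 78 mm above the bench, needs about 3 to 5 N at the ball, and stays where it is left.
- lever_ball (a point): Centre of the red ball, 26 mm diameter, at the end of the 75 mm lever arm (a rod of 10 mm diameter).
- glue: White glue bottle, 60 mm diameter, 150 mm tall, standing; a bystander. Origin under its centre.
- mallet: Round wooden carving mallet standing on its head, 84 mm diameter, 205 mm tall; a bystander. Origin under its centre.
- mug: Blue mug, 80 mm diameter, 85 mm tall; a bystander. Origin under its centre.
Things that resemble listed ones, but are neither listed nor needed, are in the scene too. What is shaped like the dark_blank but blue is not meant.

How it is judged:
On the way:
1. the dark blank lies on the bed, home against the stop, while the lever is still open (x of dark_blank in the frame of press_home above -0.005 m and distance between dark_blank and press_home below 0.007 m and angle between dark_blank's own z axis and vertical below 0.05 rad and value of joint press_lever below 0.6 rad), for 0.2 s.
At the end, for the whole second after the job is handed in: The dark blank lies flat on the press bed, within 5 mm of the back stop and within 7 mm of its home point, along the guides within 0.08 rad, at rest; the lever is at more than 1.08 rad of its 1.2 and the pad presses on the blank with more than 2 N (x of dark_blank in the frame of press_home above -0.005 m and distance between dark_blank and press_home below 0.007 m and angle between the x axis of dark_blank and the x axis of press, either way round below 0.08 rad and angle between dark_blank's own z axis and vertical below 0.05 rad and value of joint press_lever above 1.08 rad and contact force between press_pad and dark_blank above 2 N and linear speed of dark_blank below 0.02 m/s); the robot touches nothing.
It fails at once if the light blank is shifted by more than 40 mm (distance of light_blank from where it was at the start of the episode above 0.04 m).
It fails at once if the glue bottle, the mallet or the mug is shifted by more than 50 mm (distance of any of glue, mallet, mug from where it was at the start of the episode above 0.05 m).
It also fails if it takes over 58 s, if anything falls off the work surface, if the arm or the gripper's body presses on something with over 40 N, if the wrist force passes 120 N, or if a joint passes its speed limit or range.

### The arm

A 6-joint arm with a two-finger parallel gripper is mounted at the origin on the work surface. World frame = base frame: x ahead of the robot, y to its left, z up, the work surface at z = 0. Lengths are in m, angles in rad, forces in N, time in s.
With the tool pointing down it reaches from about 0.425 to 0.95 m from the base axis. Payload 3.5 kg.
Tool frame: the origin (TCP) lies midway between the tips of the shut fingers; the grasp point (between the pads) lies 19 mm behind it; z points along the fingers, x is the direction in which the jaws open and shut, and the axes are right-handed (so a half turn about z gives the same grasp; the last joint's range is limited). The gripper opens to 85 mm and grips with 20 to 120 N. Pads are 22 mm wide; open, the fingers measure 114 mm over their backs; the gripper's body (76 mm by 85 mm) begins 54 mm behind the grasp point. The pads swing forward as they close: fully open they stand 13 mm farther back than shut.
Start: joints at [-1.346, 0.286, 1.577, -0, 1.279, -0.15], TCP at [0.247, -0.628, 0.21] pointing down, gripper open.
Joint ranges: [-2.77, 2.77], [-0.9, 2.22], [0.21, 2.48], [-1.53, 4.67], [0.24, 2.81], [-2.84, 2.84]. Speed limits (rad/s): [2.79, 2.79, 3.14, 3.14, 3.14, 3.14].

### API

Orientations are given as a unit quaternion [x, y, z, w].
In Python, from plant import readout, optics, ctrl gives the robot as it stands. The module is installed in compiled form; this text tells all that it offers.
- The arm moves only by the shell command python3 -m crank 'ROWS' [OPENING] [FORCE]. ROWS is text: rows parted by semicolons, each of 6 numbers parted by spaces: the shift along the tool's x, y, z in mm, then the turn, a rotation vector about the tool's x, y, z in rad. In form: dx dy dz ax ay az; .... A call has 1 to 5 rows; each row shifts and turns the commanded pose from where the row before left it, along the tool's axes as they then stand; what a row does not reach is not made up. A row lasts 1/8 s, in which the tool goes at most 62.5 mm and 10.7 degrees, less where a joint would pass 70% of its speed; a pose out of reach is approached as far as the arm can. A call is refused whole if a number of a shift passes 62.5 or a number of a turn 0.188, either way. A call with a gripper value outside its range is refused whole. OPENING is the opening, from -1 (shut) to 1 (fully open), set as the call begins (- or left out, the last holds). The fingers move at their own pace and stop on an object; FORCE is the grip in N (left out, the last holds). Time passes only in rows, so rows that do not move let the fingers close. It gives the time, the measured TCP pose, the force and the opening at its end, in the units of the state.
- readout.get_state(): the state, without advancing time (a new reading comes with each control period).
- optics.read_camera(name): name is "side" or "top"; returns the picture (420x560x3 uint8, red, green, blue); there is no depth.
- optics.calibration(name): a dict with "mtx" (3x3 intrinsics, pixels), "dist_coeffs" ([k1, k2, p1, p2, k3] as OpenCV has them; the pictures are not rectified), "rvec" (rotation vector, rad) and "tvec" (3), from world to camera coordinates, as OpenCV has them. Camera axes: x right, y down, z forward; pixel columns grow to the right and rows downward; lengths in m; the calibration is good to about 2 mm. A picture is of the moment at which its call begins. calibration takes no time and is no camera call.
- ctrl.sign_off(): hands the job in, once; it reports no verdict.
Trained networks look in the newest picture that a camera, given by its name, has taken for a name from the list of things; names that differ only in an ending like _2 or _b are one class to them, and where a whole thing is asked for, a point or a joint stands for the part that bears it (a point fixed in the world has none). Each returns a list of dicts, best first, with "p" (0 to 1); they miss things now and then, are a little off and sometimes report something else, mostly with a low value. They report only what shows in the picture. A call takes as long as a camera call. They do not tell look-alikes from the thing itself.
- optics.recognise(camera, thing): "xy" ([column, row] as shares, 0 to 1, of the picture: columns of its width, rows of its height, amid what is visible of it).
The state is a dict: "time": time; "qpos": joint angles; "dq": joint speeds; "joint_efforts": joint torques, N m; "eef_pos": TCP position; "tcp_rot": TCP orientation; "contact_force": force on the tool from outside, world axes, zero at the start; "wrist_torque": the same for the moment, N m; "opening": opening from 0.0 (shut) to 1.0 (fully open).
Only numpy, scipy, OpenCV 4.12 (cv2) and the standard library are available. Lean on these libraries where they do the work, as an engineer would, in place of code of your own. Each camera call takes 0.05 s, during which the arm holds its last target.

## Working session

There is one attempt and no reset: what is moved stays moved. The work goes in short steps, Python scripts to look and compute and a shell command to move; the robot and the scene stay as the last step left them, time stands still between calls to the robot, and variables do not carry over. Pictures are saved under pics/ and viewed, and the job is handed in when it is done.

```bash
mkdir -p pics; python3 - <<'E'
from plant import readout, optics
import cv2
for n in("side","top"):
    im=optics.read_camera(n); cv2.imwrite(f"pics/{n}0.png",im[:,:,::-1])
    c=optics.calibration(n); print(n,c)
    for t in("dark_blank","light_blank","press","press_pad","lever_ball","glue","mallet","mug"):
        print(t,[(round(d["p"],2),round(d["xy"][0]*560),round(d["xy"][1]*420)) for d in optics.recognise(n,t)][:3])
print(readout.get_state())
E
```

```text
side {'mtx': array([[408.35994677,   0.        , 280.04566674],
       [  0.        , 408.35994677, 208.21803344],
       [  0.        ,   0.        ,   1.        ]]), 'dist_coeffs': array([-0.11232085,  0.        ,  0.        ,  0.        ,  0.        ]), 'rvec': array([ 0.44652767,  2.69819688, -1.25938998]), 'tvec': array([ 0.45872712, -0.04242974,  1.67262809])}
dark_blank [(0.81, 308, 190), (0.71, 306, 274), (0.58, 345, 245)]
light_blank [(0.77, 258, 176)]
press [(0.6, 260, 227)]
press_pad [(0.61, 258, 227)]
lever_ball [(0.56, 249, 186)]
glue [(0.97, 307, 333)]
mallet [(0.97, 211, 148)]
mug [(0.62, 357, 331)]
top {'mtx': array([[430.84015338,   0.        , 282.642114  ],
       [  0.        , 430.84015338, 214.818641  ],
       [  0.        ,   0.        ,   1.        ]]), 'dist_coeffs': array([-0.02696563,  0.        ,  0.        ,  0.        ,  0.        ]), 'rvec': array([ 2.1103181 , -2.14172809,  0.18087384]), 'tvec': array([0.02330067, 0.52516131, 1.49422555])}
dark_blank [(0.88, 332, 271), (0.85, 211, 223), (0.78, 229, 278)]
light_blank [(0.68, 374, 227)]
press [(0.97, 285, 205)]
press_pad []
lever_ball [(0.4, 315, 193)]
glue [(0.55, 138, 198)]
mallet [(0.93, 431, 181)]
mug [(0.61, 130, 242)]
{'time': 0.9, 'qpos': array([-1.34600193e+00,  2.86275538e-01,  1.57669628e+00, -9.35350771e-06,
        1.27862841e+00, -1.50002824e-01]), 'dq': array([ 3.37692685e-04, -2.41776201e-05, -8.48883126e-04,  7.76913122e-04,
        2.12558261e-04, -1.18384551e-04]), 'joint_efforts': array([ 3.44593109e-04, -4.05958700e+01, -2.92944682e+01, -1.65255960e-04,
        3.97312551e-04,  8.84569175e-06]), 'eef_pos': array([ 0.24712563, -0.6281141 ,  0.21014321]), 'tcp_rot': array([ 8.26464259e-01, -5.62989190e-01, -5.82451512e-06,  7.05084975e-07]), 'contact_force': array([-0.38784485,  0.01768005, -0.55739966]), 'wrist_torque': array([ 0.04663974, -0.01630965, -0.00986897]), 'opening': 0.9955984167777852}
```

```bash
python3 - <<'E'
import cv2
a=cv2.imread("pics/top0.png")[130:330,100:480]; cv2.imwrite("pics/top0c.png",cv2.resize(a,None,fx=2.1,fy=2.1,interpolation=cv2.INTER_CUBIC))
a=cv2.imread("pics/side0.png")[100:370,160:440]; cv2.imwrite("pics/side0c.png",cv2.resize(a,None,fx=2.2,fy=2.2,interpolation=cv2.INTER_CUBIC))
E
```

```text
(no output)
```

View pics/top0c.png

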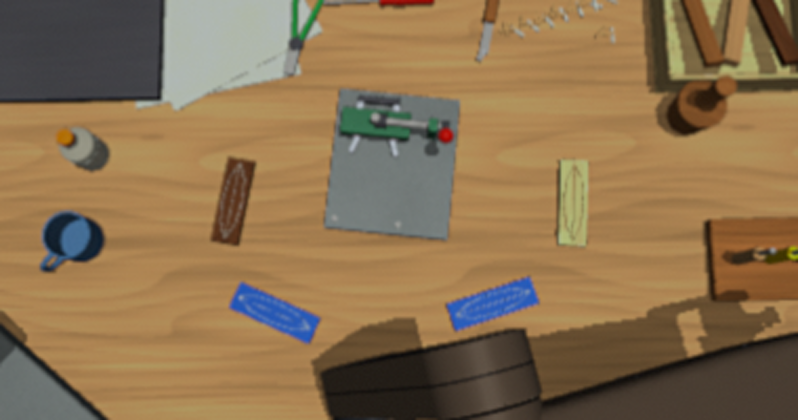

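View pics/side0c.png

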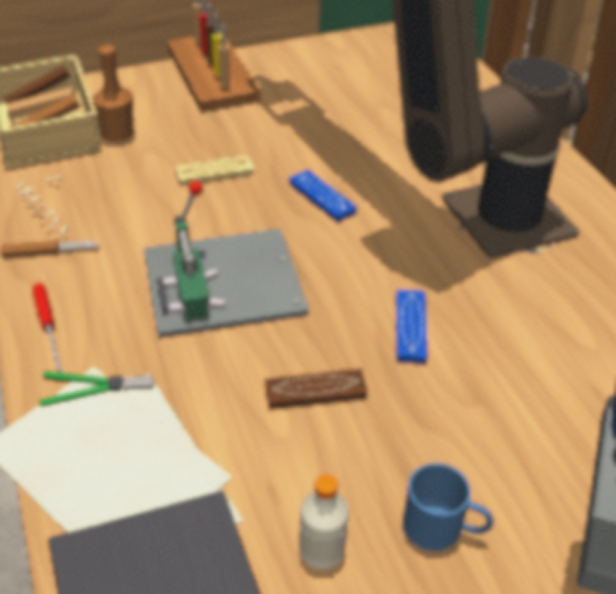

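```bash
cat >h.py <<'E'
import numpy as np,cv2
from plant import optics,readout
def plane(n,px,z):
    c=optics.calibration(n);R=cv2.Rodrigues(c["rvec"])[0]
    u=cv2.undistortPoints(np.array(px,float).reshape(-1,1,2),c["mtx"],c["dist_coeffs"])[:,0]
    d=np.c_[u,np.ones(len(u))]@R; o=-R.T@c["tvec"]
    return o+d*((z-o[2])/d[:,2])[:,None]
def proj(n,P):
    c=optics.calibration(n);return cv2.projectPoints(np.array(P,float).reshape(-1,1,3),c["rvec"],c["tvec"],c["mtx"],c["dist_coeffs"])[0][:,0]
def rect(n,mask,z):
    k,l,s,ce=cv2.connectedComponentsWithStats(mask.astype(np.uint8))
    i=1+np.argmax(s[1:,4]); ct=cv2.findContours((l==i).astype(np.uint8),cv2.RETR_EXTERNAL,cv2.CHAIN_APPROX_NONE)[0][0][:,0]
    P=plane(n,ct,z)[:,:2]
    r=cv2.minAreaRect((P*1000).astype(np.float32)); return r,cv2.boxPoints(r)
E
python3 - <<'E'
from h import *
im=cv2.imread("pics/top0.png"); 
x=im.astype(int)
def sub(m,c,w):
    o=np.zeros(m.shape,bool);o[c[1]-w:c[1]+w,c[0]-w:c[0]+w]=m[c[1]-w:c[1]+w,c[0]-w:c[0]+w];return o
b,g,r=x[...,0],x[...,1],x[...,2]
print(im[226,205],im[226,211],im[226,225],im[220,290],im[195,285])
dark=sub((r<125),(211,226),30)
print("dark",rect("top",dark,.018))
lt=sub((g>b*1.3)&(g>165),(373,226),30)
print("light",im[226,370],im[226,390],rect("top",lt,.018))
grey=sub((r<b+25)|(g>r+10),(286,208),48)
print("bed",rect("top",grey,.016))
cv2.imwrite("pics/m.png",cv2.resize((dark*255+lt*150+grey*90).astype(np.uint8)[150:270,180:420],None,fx=3,fy=3))
E
```

```text
[ 72  88 113] [44 64 97] [ 79 126 166] [121 122 115] [48 59 41]
dark (((495.6231689453125, 277.8419189453125), (50.674617767333984, 148.6039276123047), 79.41864013671875), array([[417.93198, 266.57965],
       [564.0089 , 239.29128],
       [573.31433, 289.1042 ],
       [427.23743, 316.39258]], dtype=float32))
light [116 178 178] [ 81 131 171] (((484.76641845703125, -311.76800537109375), (43.711219787597656, 143.44676208496094), 83.4512710571289), array([[ 411.01843, -325.3011 ],
       [ 553.52924, -341.66095],
       [ 558.5144 , -298.23492],
       [ 416.0036 , -281.87506]], dtype=float32))
bed (((558.31982421875, 0.7854537963867188), (212.6109619140625, 248.3959197998047), 83.18882751464844), array([[ 422.39084 ,  -90.04019 ],
       [ 669.0337  , -119.499344],
       [ 694.2488  ,   91.6111  ],
       [ 447.60596 ,  121.07025 ]], dtype=float32))
```

View pics/m.png

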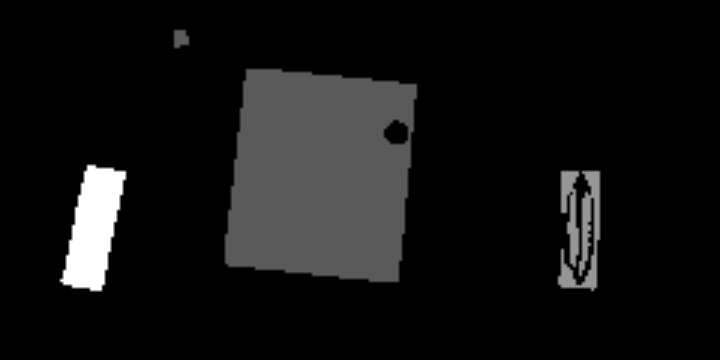

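The dark-blank class came up three times in the top image. (211,226) is brown with a pale boat outline and lies left of the press. (229,278) and (332,271) are blue look-alikes. So the brown one is meant, and its size measures 149x51 mm. The bed measures 248x213 mm (true 250x214). I'll overlay the fitted poses on enlarged crops from both cameras to confirm.

```bash
cat >>h.py <<'E'
PO=np.array([562.5,35.5])/1000; PY=-0.119
def press(x,y,z):
    c,s=np.cos(PY),np.sin(PY); return np.array([PO[0]+c*x/1e3-s*y/1e3,PO[1]+s*x/1e3+c*y/1e3,z/1e3])
def box(cx,cy,yaw,z):
    c,s=np.cos(yaw),np.sin(yaw)
    return [[cx+c*a-s*b,cy+s*a+c*b,z] for a,b in((-.075,-.024),(.075,-.024),(.075,.024),(-.075,.024))]
E
python3 - <<'E'
from h import *
S=3
for n,(x0,y0,w,h) in {"top":(180,150,220,120),"side":(215,150,130,150)}.items():
    im=cv2.imread(f"pics/{n}0.png")[y0:y0+h,x0:x0+w]; im=cv2.resize(im,None,fx=S,fy=S,interpolation=cv2.INTER_CUBIC)
    def dr(P,c): cv2.polylines(im,[np.int32((proj(n,P)-[x0,y0]+.5)*S)],True,c,1)
    dr(box(.4956,.2778,-.1847,.018),(0,255,255))
    dr([press(*p,16) for p in((-125,-142),(125,-142),(125,72),(-125,72))],(0,0,255))
    dr([press(*p,66) for p in((35,-60),(80,-60),(80,60),(35,60))],(255,0,255))
    for a in(0,.1,.2):
        t=-.6+a; dr([press(57+75*np.sin(t),-118,78+75*np.cos(t))]*2,(255,255,255))
    cv2.imwrite(f"pics/{n}ov.png",im)
E
```

```text
(no output)
```

View pics/topov.png

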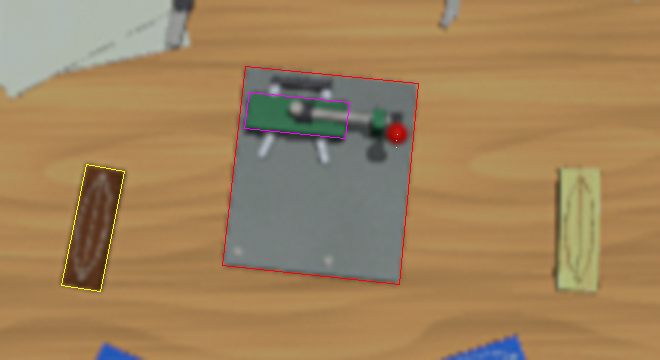

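View pics/sideov.png

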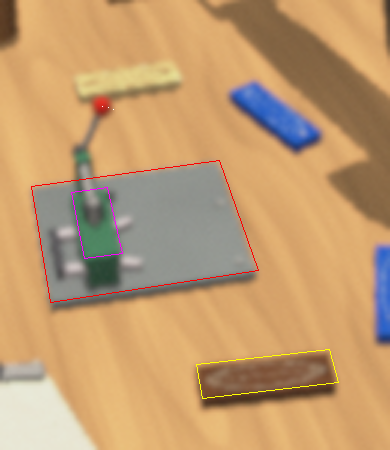

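The fits match in both views: the brown blank is at top crop (93,228), and the bed, bridge and ball overlays all line up. Next is a helper that prints move rows.

```bash
cat >>h.py <<'E'
from scipy.spatial.transform import Rotation as Ro
def plan(targets,step=55):
    """targets: (x,y,z mm, tool-x yaw deg) tool straight down; prints rows"""
    s=readout.get_state(); p=s["eef_pos"]*1000; R=Ro.from_quat(s["tcp_rot"]); out=[]
    for x,y,z,yaw in targets:
        t=np.array([x,y,z]); a=np.radians(yaw)
        Rt=Ro.from_matrix(np.array([[np.cos(a),np.sin(a),0],[np.sin(a),-np.cos(a),0],[0,0,-1]]))
        m=R.as_matrix()[:,0]; d=(yaw-np.degrees(np.arctan2(m[1],m[0]))+180)%360-180
        N=int(max(1,np.ceil(np.linalg.norm(t-p)/step),np.ceil(abs(d)/10)))
        R0,p0=R,p
        for i in range(1,N+1):
            f=i/N; Rn=(Ro.from_rotvec([0,0,np.radians(d*f)])*R0) if f<1 else Rt
            pn=p0+(t-p0)*f
            sh=R.inv().apply(pn-p); rv=(R.inv()*Rn).as_rotvec()
            sh=np.round(sh,1 if step<50 or f==1 else 0); rv=np.round(rv,3)
            out.append((sh,rv)); p=p+R.apply(sh); R=R*Ro.from_rotvec(rv)
    rows=[" ".join(f"{v:g}" for v in (*a,*b)) for a,b in out]
    for i in range(0,len(rows),5): print("; ".join(rows[i:i+5]))
def st():
    s=readout.get_state(); m=Ro.from_quat(s["tcp_rot"]).as_matrix()
    print("t %.2f"%s["time"],"p",np.round(s["eef_pos"]*1000,1),"yaw %.1f"%np.degrees(np.arctan2(m[1,0],m[0,0])),"tilt",np.round(m[:2,2],3),"F",np.round(s["contact_force"],1),"op %.2f"%s["opening"])
E
python3 - <<'E'
from h import *
st(); plan([(430,-380,290,-10),(560,-30,290,50),(451.4,286.1,150,79.4)])
E
```

```text
t 0.90 p [ 247.1 -628.1  210.1] yaw -68.5 tilt [-0.  0.] F [-0.4  0.  -0.6] op 1.00
-27 -44 -13 -0 0 -0.17; -20 -47 -14 -0 0 -0.17; -11 -50 -13 -0 0 -0.171; -3 -52 -13 -0 0 -0.17; 6 -50 -14 -0 0 -0.17
15.1 -49.6 -12.9 -0 0 -0.17; 10 -52 0 -0 -0 -0.15; 17 -51 0 -0 -0 -0.149; 25 -47 0 -0 -0 -0.15; 31 -43 0 -0 -0 -0.15
38 -38 0 -0 -0 -0.149; 42 -32 0 -0 -0 -0.15; 47.5 -25.5 0 -0 0 -0.15; 25 -41 20 -0 -0 -0.073; 27 -39 20 -0 -0 -0.074
31 -37 20 -0 -0 -0.073; 32 -34 20 -0 -0 -0.073; 36 -32 20 -0 -0 -0.073; 38 -30 20 -0 -0 -0.074; 39.3 -26.3 20 -0 -0 -0.073
```

```bash
python3 -m crank '-27 -44 -13 0 0 -0.17; -20 -47 -14 0 0 -0.17; -11 -50 -13 0 0 -0.17; -3 -52 -13 0 0 -0.17; 6 -50 -14 0 0 -0.17' 1 40
python3 -m crank '15 -50 -13 0 0 -0.17; 10 -52 0 0 0 -0.15; 17 -51 0 0 0 -0.15; 25 -47 0 0 0 -0.15; 31 -43 0 0 0 -0.15'
python3 -m crank '38 -38 0 0 0 -0.15; 42 -32 0 0 0 -0.15; 47 -25 0 0 0 -0.15; 25 -41 20 0 0 -0.073; 27 -39 20 0 0 -0.073'
python3 -m crank '31 -37 20 0 0 -0.073; 32 -34 20 0 0 -0.073; 36 -32 20 0 0 -0.073; 38 -30 20 0 0 -0.073; 39 -26 20 0 0 -0.073'
python3 - <<'E'
from h import *
st(); plan([(451.4,286.1,70,79.4),(451.4,286.1,2,79.4)],45)
E
```

```text
time: 1.52
eef_pos: [0.3999, -0.4201, 0.2777]
tcp_rot: [0.986, -0.169, 0.0, 0.0]
contact_force: [-0.3, 0.6, -0.0]
opening: 1.005
time: 2.15
eef_pos: [0.505, -0.1786, 0.2904]
tcp_rot: [0.977, 0.213, 0.0, 0.0]
contact_force: [0.1, 0.3, -1.2]
opening: 1.001
time: 2.78
eef_pos: [0.5287, 0.0614, 0.2499]
tcp_rot: [0.872, 0.489, 0.0, 0.0]
contact_force: [-0.8, 0.3, -0.1]
opening: 0.998
time: 3.4
eef_pos: [0.4512, 0.2869, 0.1499]
tcp_rot: [0.769, 0.639, 0.0, 0.0]
contact_force: [0.4, 0.6, 0.2]
opening: 0.999
t 3.40 p [451.2 286.9 149.9] yaw 79.5 tilt [0.001 0.   ] F [0.4 0.6 0.2] op 1.00
-0.4 0.1 39.9 -0 -0 0.001; -0.3 0.2 40 0.001 -0.001 0.001; -0 -0 34 -0 -0 -0; -0 -0 34 -0 0 -0
```

```bash
python3 -m crank '-0.4 0.1 40 0 0 0; -0.3 0.2 40 0 0 0; 0 0 34 0 0 0; 0 0 24 0 0 0; 0 0 10 0 0 0'
python3 -m crank '0 0 0 0 0 0; 0 0 0 0 0 0; 0 0 0 0 0 0; 0 0 0 0 0 0; 0 0 0 0 0 0' -1 50
python3 - <<'E'
from h import *
st()
im=optics.read_camera("top"); cv2.imwrite("pics/g1.png",cv2.resize(im[150:270,160:400,::-1],None,fx=3,fy=3))
im=optics.read_camera("side"); cv2.imwrite("pics/g1s.png",cv2.resize(im[130:330,180:400,::-1],None,fx=3,fy=3))
E
```

```text
time: 4.03
eef_pos: [0.4509, 0.2842, 0.0007]
tcp_rot: [0.77, 0.638, -0.001, -0.0]
contact_force: [0.6, 0.3, 1.1]
opening: 1.0
time: 4.65
eef_pos: [0.4521, 0.2847, 0.0025]
tcp_rot: [0.77, 0.638, 0.0, 0.0]
contact_force: [-0.7, -0.5, 0.2]
opening: -0.005
t 4.65 p [452.1 284.7   2.5] yaw 79.4 tilt [0.001 0.   ] F [-0.7 -0.5  0.2] op -0.00
```

View pics/g1.png

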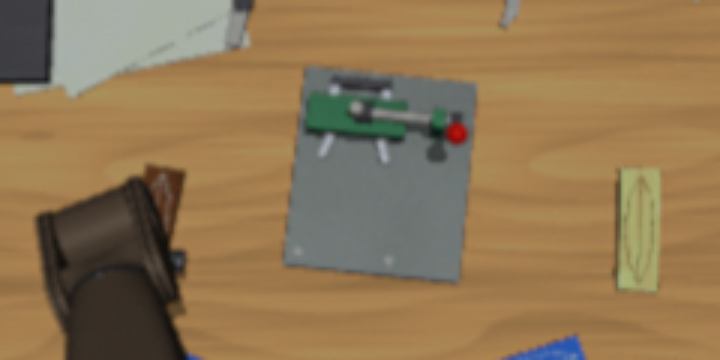

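View pics/g1s.png

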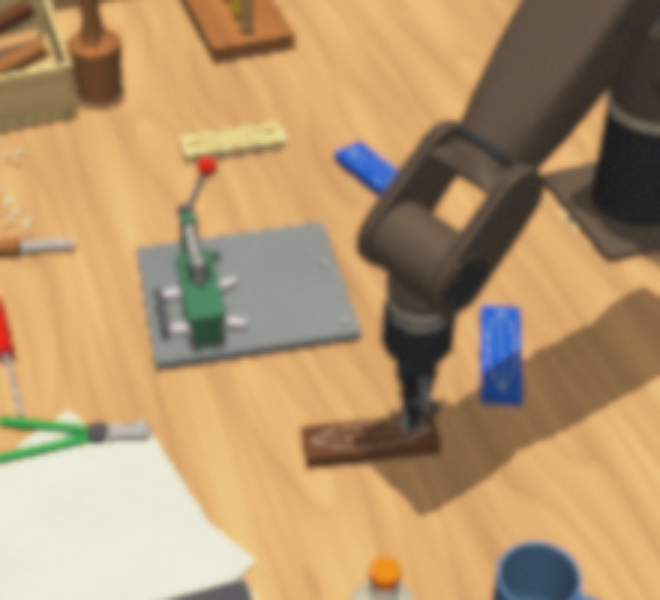

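The fingers shut fully (opening -0.005), so nothing is gripped, yet the blank looks unmoved. I'll find out where the fingers really are.

```bash
python3 - <<'E'
from h import *
im=optics.read_camera("side"); st()
x0,y0,w,h,S=265,225,110,85,7
c=cv2.resize(np.ascontiguousarray(im[y0:y0+h,x0:x0+w,::-1]),None,fx=S,fy=S,interpolation=cv2.INTER_CUBIC)
def d(P,col,cl=True): cv2.polylines(c,[np.int32((proj("side",P)-[x0,y0]+.5)*S)],cl,col,1)
d(box(.4956,.2778,-.1847,.018),(0,255,255)); 
p=readout.get_state()["eef_pos"]
d([p,p+[0,0,.073]],(255,255,255),False); 
a=np.radians(79.4);v=np.array([np.cos(a),np.sin(a),0])*.02
d([p-v,p+v],(0,255,0),False)
cv2.imwrite("pics/g2.png",c)
E
```

```text
t 4.80 p [451.9 284.6   2.2] yaw 79.4 tilt [0. 0.] F [ 0.4 -0.1  0.1] op -0.00
```

View pics/g2.png

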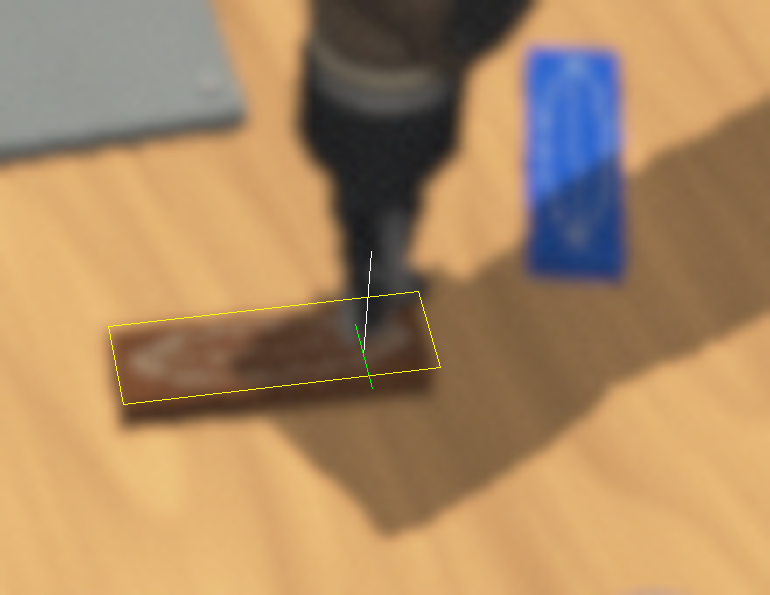

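```bash
python3 - <<'E'
from h import *
im=optics.read_camera("top"); 
x0,y0,w,h,S=170,195,90,70,8
c=cv2.resize(np.ascontiguousarray(im[y0:y0+h,x0:x0+w,::-1]),None,fx=S,fy=S,interpolation=cv2.INTER_CUBIC)
def d(P,col,cl=True): cv2.polylines(c,[np.int32((proj("top",P)-[x0,y0]+.5)*S)],cl,col,1)
d(box(.4956,.2778,-.1847,.018),(0,255,255)); 
p=readout.get_state()["eef_pos"]
a=np.radians(79.4);v=np.array([np.cos(a),np.sin(a),0])
d([p-v*.0425,p+v*.0425],(0,255,0),False); d([p-v*.0425+[0,0,.02],p+v*.0425+[0,0,.02]],(255,255,255),False)
cv2.imwrite("pics/g3.png",c)
im=optics.read_camera("side"); 
x0,y0,w,h,S=300,225,60,60,10
cv2.imwrite("pics/g4.png",cv2.resize(np.ascontiguousarray(im[y0:y0+h,x0:x0+w,::-1]),None,fx=S,fy=S,interpolation=cv2.INTER_CUBIC))
E
```

```text
(no output)
```

View pics/g3.png

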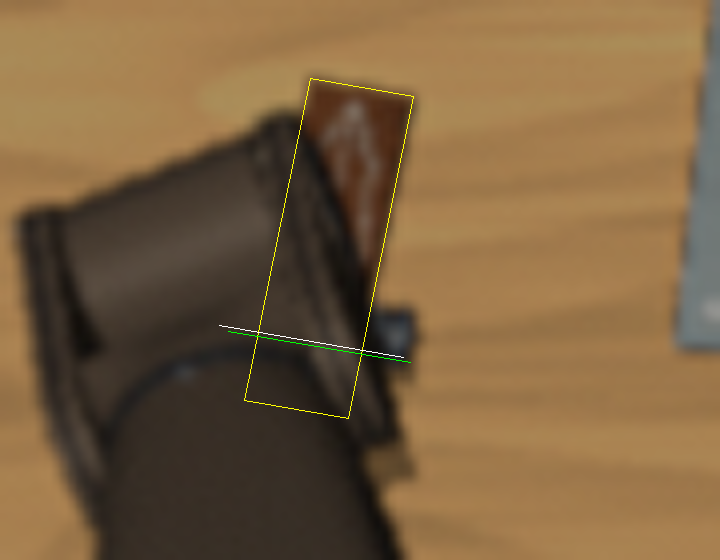

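View pics/g4.png

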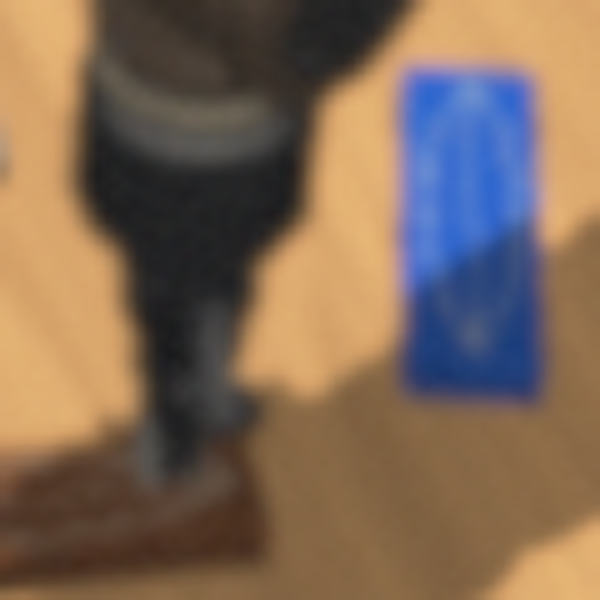

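The views conflict: the opening reads shut, but something that looks like a finger shows beside the blank in the top view. I'll lift and look.

```bash
python3 -m crank '0 0 -20 0 0 0; 0 0 -40 0 0 0; 0 0 -40 0 0 0; 0 0 0 0 0 0'
cat >look.py <<'E'
from h import *
import sys
k=sys.argv[1]; st()
p=readout.get_state()["eef_pos"]; R=Ro.from_quat(readout.get_state()["tcp_rot"]).as_matrix()
for n in("top","side"):
    im=optics.read_camera(n); w,h,S=100,75,7
    ctr=proj(n,[p])[0]; x0,y0=int(ctr[0]-w/2),int(ctr[1]-h/2)
    c=cv2.resize(np.ascontiguousarray(im[y0:y0+h,x0:x0+w,::-1]),None,fx=S,fy=S,interpolation=cv2.INTER_CUBIC)
    q=np.int32((proj(n,[p-R[:,0]*.0425,p+R[:,0]*.0425,p,p-R[:,2]*.073])-[x0,y0]+.5)*S)
    cv2.line(c,q[0],q[1],(0,255,0),1);cv2.line(c,q[2],q[3],(255,255,255),1)
    cv2.imwrite(f"pics/{k}_{n}.png",c)
E
python3 look.py l1
```

```text
time: 5.4
eef_pos: [0.4547, 0.2858, 0.1063]
tcp_rot: [0.77, 0.638, 0.004, 0.001]
contact_force: [-0.3, 0.8, -0.8]
opening: 0.004
t 5.40 p [454.7 285.8 106.3] yaw 79.4 tilt [0.008 0.003] F [-0.3  0.8 -0.8] op 0.00
```

View pics/l1_side.png

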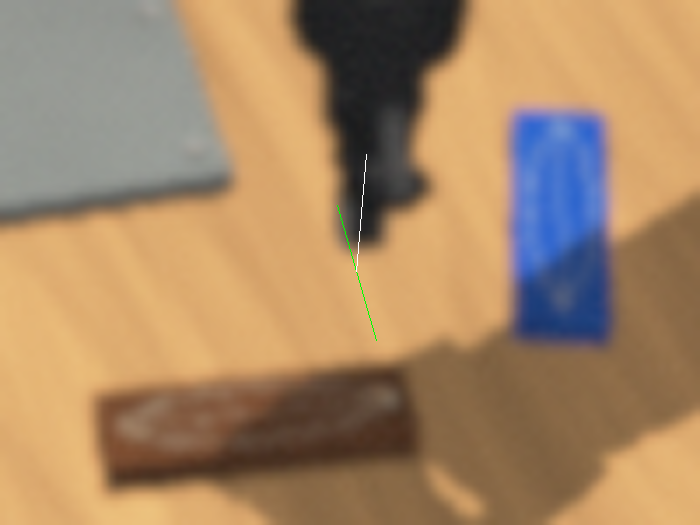

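View pics/l1_top.png

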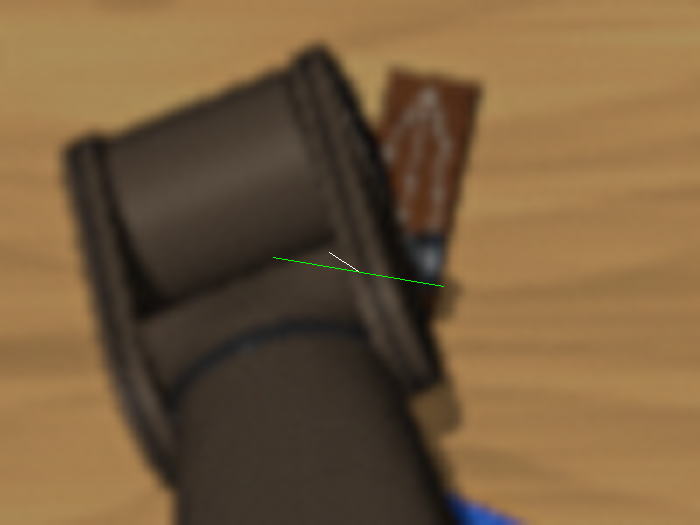

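```bash
python3 -m crank '0 0 0 0 0 0; 0 0 0 0 0 0; 0 0 0 0 0 0; 0 0 0 0 0 0' 1
python3 look.py l2
```

```text
time: 6.0
eef_pos: [0.4518, 0.2845, 0.1018]
tcp_rot: [0.77, 0.638, -0.0, -0.0]
contact_force: [-0.6, -0.4, 1.6]
opening: 0.848
t 6.00 p [451.8 284.5 101.8] yaw 79.4 tilt [-0.001 -0.   ] F [-0.6 -0.4  1.6] op 0.85
```

View pics/l2_side.png

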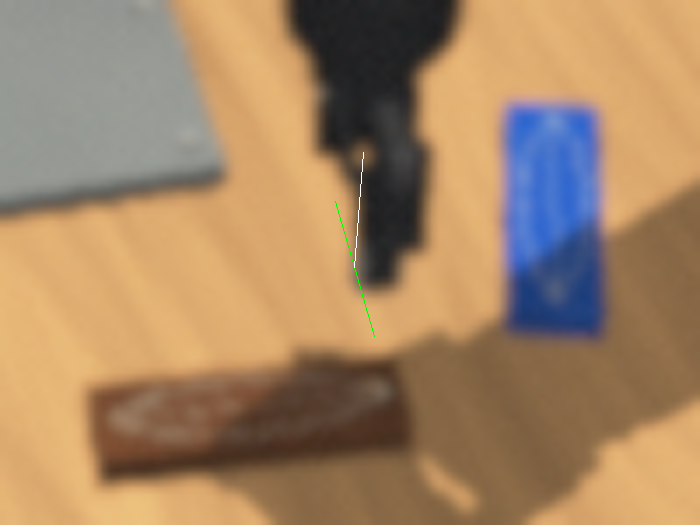

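View pics/l2_top.png

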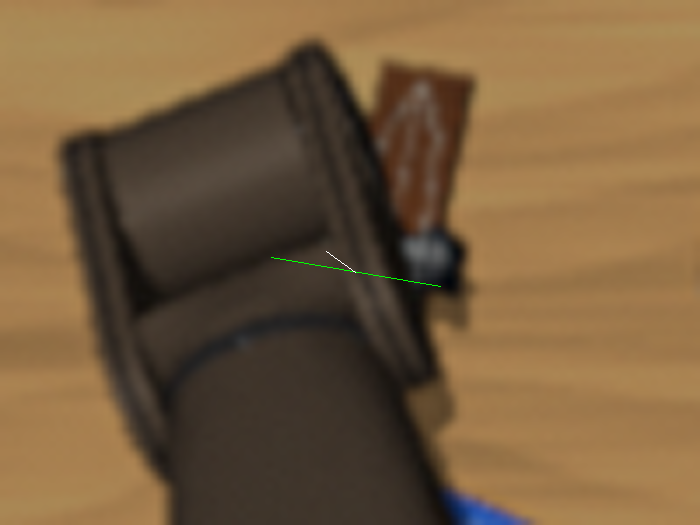

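The fingertips show about 26–31 px (16–19 mm) above where the reported TCP projects, both shut and open. So the real tips sit about 17 mm higher than reported, and the fingers closed just over the blank. I'll go lower, watching the force.

```bash
python3 -m crank '0 0 40 0 0 0; 0 0 40 0 0 0; 0 0 15 0 0 0; 0 0 7 0 0 0; 0 0 0 0 0 0' 1
python3 -m crank '0 0 4 0 0 0; 0 0 3 0 0 0; 0 0 3 0 0 0; 0 0 0 0 0 0'
python3 look.py l3
```

```text
time: 6.72
eef_pos: [0.4526, 0.2849, 0.0009]
tcp_rot: [0.77, 0.638, 0.001, 0.0]
contact_force: [0.3, -1.1, 0.6]
opening: 1.002
time: 7.22
eef_pos: [0.4517, 0.2845, -0.0101]
tcp_rot: [0.77, 0.638, -0.0, -0.0]
contact_force: [-0.0, 0.1, -0.4]
opening: 0.999
t 7.22 p [451.7 284.5 -10.1] yaw 79.4 tilt [-0. -0.] F [-0.   0.1 -0.4] op 1.00
```

View pics/l3_side.png

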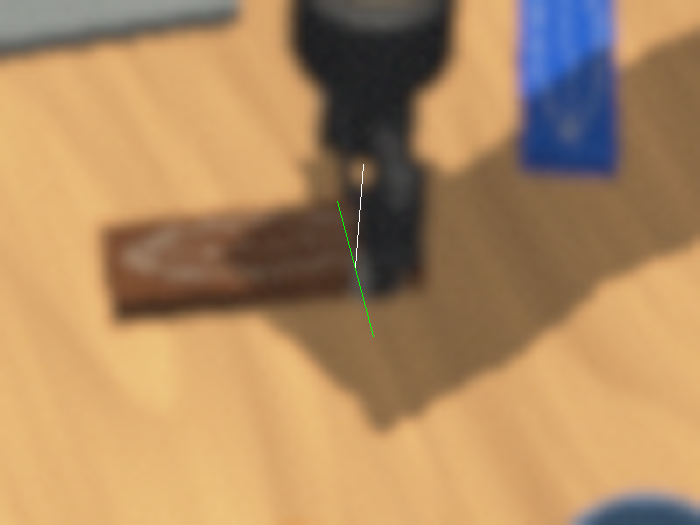

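View pics/l3_top.png

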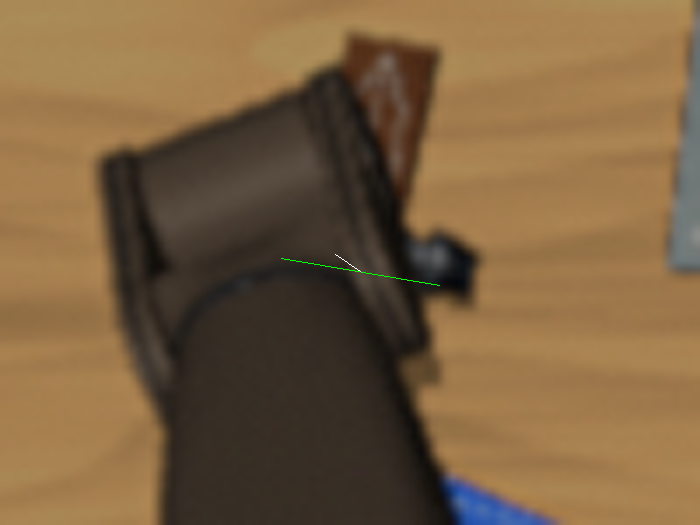

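```bash
python3 -m crank '0 0 2.5 0 0 0; 0 0 0 0 0 0; 0 0 0 0 0 0; 0 0 0 0 0 0; 0 0 0 0 0 0' -1 50
python3 -m crank '0 0 0 0 0 0; 0 0 0 0 0 0'
python3 look.py l4
```

```text
time: 7.95
eef_pos: [0.4523, 0.2848, -0.012]
tcp_rot: [0.77, 0.638, 0.0, 0.0]
contact_force: [1.2, -0.2, 1.9]
opening: 0.545
time: 8.2
eef_pos: [0.4523, 0.2848, -0.012]
tcp_rot: [0.77, 0.638, 0.0, 0.0]
contact_force: [-0.0, 0.5, 3.5]
opening: 0.538
t 8.20 p [452.3 284.8 -12. ] yaw 79.4 tilt [0.001 0.   ] F [-0.   0.5  3.5] op 0.54
```

View pics/l4_side.png

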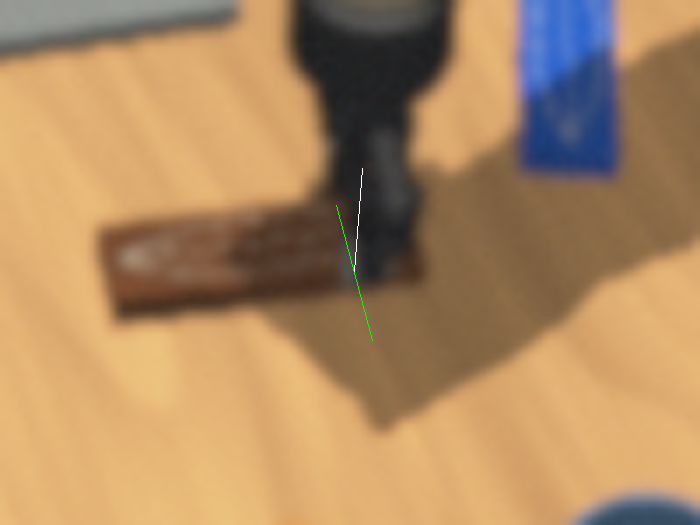

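Gripped: the opening is 0.54, about 46 mm. Lift and carry to in front of the mouth.

```bash
python3 -m crank '0 0 -10 0 0 0; 0 0 -30 0 0 0; 0 0 -40 0 0 0; 0 0 0 0 0 0'
python3 look.py l5; python3 - <<'E'
from h import *
a=press(-120,0,0)*1000; plan([(a[0],a[1],65,83.2)],40)
E
```

```text
time: 8.8
eef_pos: [0.454, 0.2855, 0.0711]
tcp_rot: [0.77, 0.638, 0.003, 0.001]
contact_force: [0.0, -0.1, -1.2]
opening: 0.543
t 8.80 p [454.  285.5  71.1] yaw 79.4 tilt [0.006 0.002] F [ 0.  -0.1 -1.2] op 0.54
-38.7 5.9 0.4 -0 -0 -0.011; -38.7 5.5 0.4 -0 -0 -0.011; -38.8 5.1 0.4 -0 -0 -0.012; -38.9 4.6 0.4 -0 -0 -0.011; -38.9 4.2 0.4 -0 -0 -0.011
-38.9 3.7 0.4 -0.001 0 -0.011
```

View pics/l5_side.png

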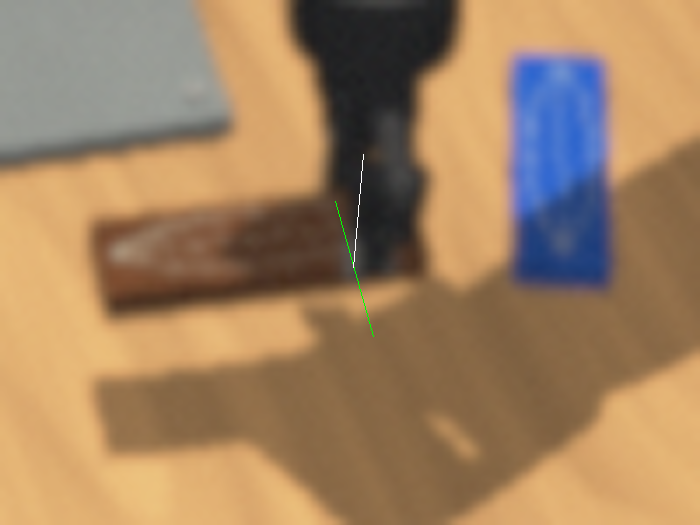

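The blank is held level and lifted. Carry on.

```bash
python3 -m crank '-38.7 5.9 0 0 0 -0.011; -38.7 5.5 0 0 0 -0.011; -38.8 5.1 0 0 0 -0.011; -38.9 4.6 0 0 0 -0.011; -38.9 4.2 0 0 0 -0.011'
python3 -m crank '-38.9 3.7 0 0 0 -0.011; 0 0 0 0 0 0; 0 0 0 0 0 0'
cat >ov.py <<'E'
from h import *
import sys
k=sys.argv[1]; X=float(sys.argv[2]); Z=float(sys.argv[3]); st()
S=4
for n,(x0,y0,w,h) in {"top":(190,140,180,140),"side":(215,150,150,140)}.items():
    im=np.ascontiguousarray(optics.read_camera(n)[y0:y0+h,x0:x0+w,::-1]); im=cv2.resize(im,None,fx=S,fy=S,interpolation=cv2.INTER_CUBIC)
    def dr(P,c): cv2.polylines(im,[np.int32((proj(n,P)-[x0,y0]+.5)*S)],True,c,1)
    b=press(X,0,0); dr(box(b[0],b[1],PY,Z/1000),(0,255,255))
    dr([press(*p,16) for p in((-125,-142),(125,-142),(125,72),(-125,72))],(0,0,255))
    dr([press(-60,0,16),press(100,0,16)],(255,0,0))
    cv2.imwrite(f"pics/{k}_{n}.png",im)
p=readout.get_state()["eef_pos"][:2]-PO; c,s=np.cos(PY),np.sin(PY)
print("tcp in press",round((c*p[0]+s*p[1])*1e3,1),round((-s*p[0]+c*p[1])*1e3,1))
E
python3 ov.py o1 -75 102
```

```text
time: 9.52
eef_pos: [0.4431, 0.0879, 0.0656]
tcp_rot: [0.752, 0.66, -0.002, -0.002]
contact_force: [1.0, -0.2, -0.8]
opening: 0.543
time: 9.9
eef_pos: [0.4426, 0.0502, 0.0663]
tcp_rot: [0.748, 0.663, -0.001, -0.001]
contact_force: [-0.1, 0.9, -0.7]
opening: 0.542
t 9.90 p [442.6  50.2  66.3] yaw 83.1 tilt [-0.003  0.001] F [-0.1  0.9 -0.7] op 0.54
tcp in press -120.4 1.0
```

View pics/o1_side.png

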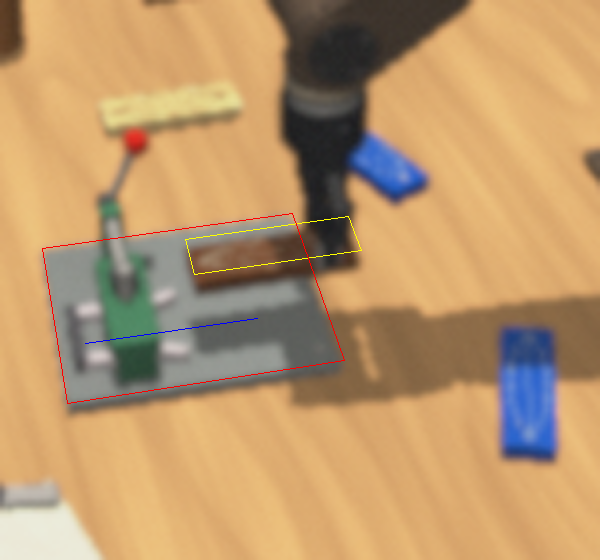

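View pics/o1_top.png

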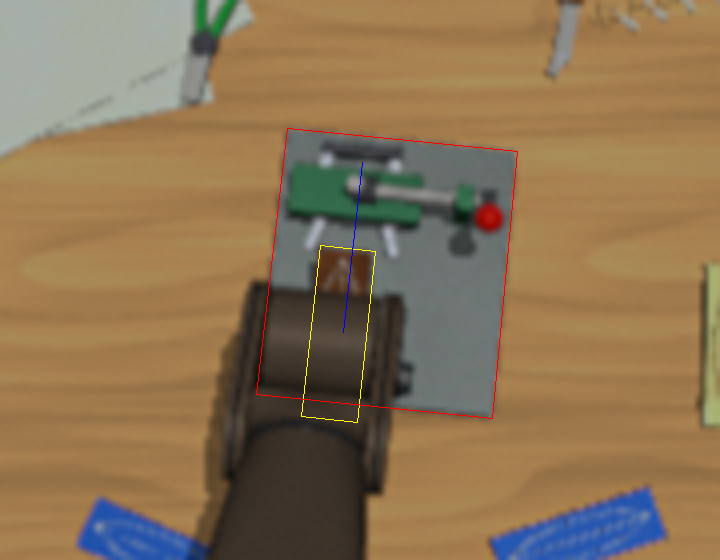

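```bash
python3 -m crank '-2 0 25 0 0 0; -2 0 20 0 0 0; 0 0 12 0 0 0; 0 0 0 0 0 0; 0 0 0 0 0 0'
python3 ov.py o2 -75 38
```

```text
time: 10.62
eef_pos: [0.444, 0.0463, 0.0112]
tcp_rot: [0.748, 0.664, 0.0, 0.0]
contact_force: [-1.0, 0.8, -1.1]
opening: 0.543
t 10.62 p [444.   46.3  11.2] yaw 83.2 tilt [ 0.001 -0.   ] F [-1.   0.8 -1.1] op 0.54
tcp in press -118.8 -3.5
```

View pics/o2_side.png

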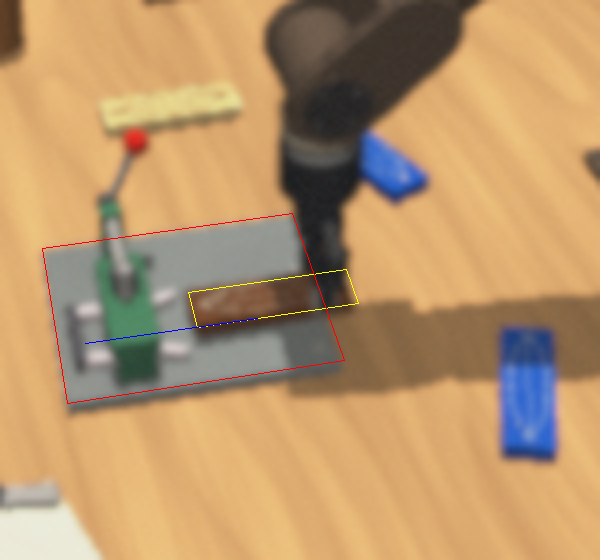

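View pics/o2_top.png

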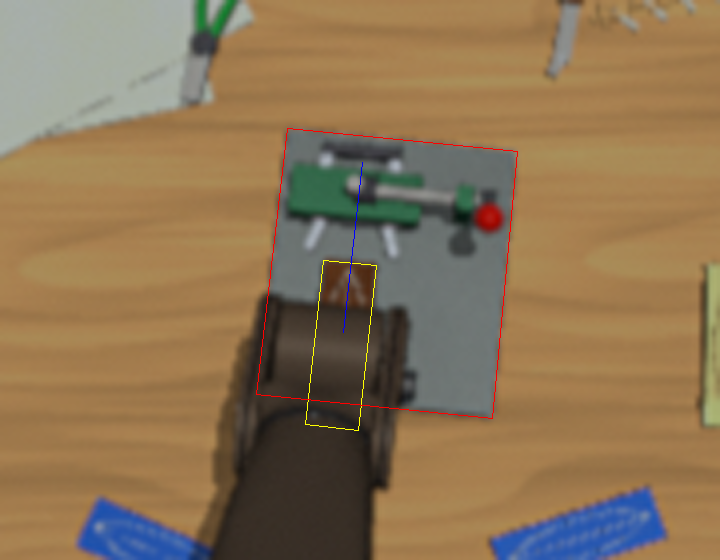

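```bash
python3 -m crank '0 0 3 0 0 0; 0 0 3 0 0 0; 0 0 0 0 0 0; 0 0 0 0 0 0'
python3 - <<'E'
from h import *
st()
E
python3 -m crank '-0.3 10 0 0 0 0; 0 10 0 0 0 0; 0 10 0 0 0 0; 0 10 0 0 0 0; 0 0 0 0 0 0'
python3 ov.py o3 -35 35
```

```text
time: 11.22
eef_pos: [0.4433, 0.046, 0.0046]
tcp_rot: [0.748, 0.663, -0.0, -0.0]
contact_force: [0.6, -0.4, -1.5]
opening: 0.541
t 11.22 p [443.3  46.    4.6] yaw 83.1 tilt [-0.  0.] F [ 0.6 -0.4 -1.5] op 0.54
time: 11.85
eef_pos: [0.4841, 0.0408, 0.0048]
tcp_rot: [0.748, 0.663, 0.0, 0.0]
contact_force: [-0.4, -0.1, -0.4]
opening: 0.54
t 11.85 p [484.1  40.8   4.8] yaw 83.1 tilt [ 0.001 -0.   ] F [-0.4 -0.1 -0.4] op 0.54
tcp in press -79.8 -4.0
```

View pics/o3_side.png

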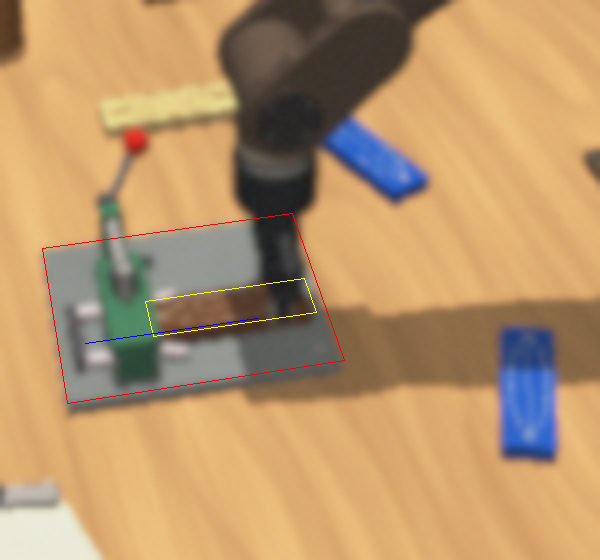

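View pics/o3_top.png

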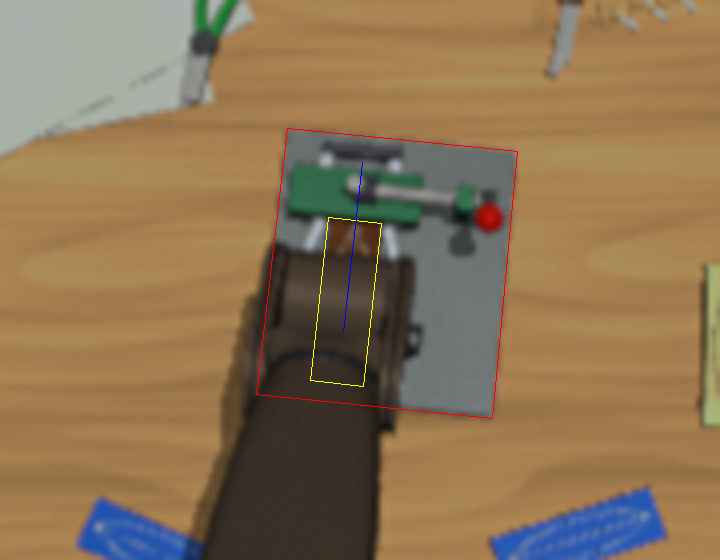

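```bash
python3 -m crank '0 8 0 0 0 0; 0 8 0 0 0 0; 0 8 0 0 0 0; 0 8 0 0 0 0; 0 0 0 0 0 0'
python3 -m crank '0 6 0 0 0 0; 0 6 0 0 0 0; 0 6 0 0 0 0; 0 0 0 0 0 0'
python3 ov.py o4 14 35
```

```text
time: 12.58
eef_pos: [0.5156, 0.0369, 0.0048]
tcp_rot: [0.748, 0.663, 0.0, 0.0]
contact_force: [-0.3, -0.4, -0.3]
opening: 0.541
time: 13.08
eef_pos: [0.5334, 0.035, 0.0048]
tcp_rot: [0.748, 0.664, 0.0, 0.0]
contact_force: [0.2, 0.5, -0.7]
opening: 0.541
t 13.07 p [533.4  35.    4.8] yaw 83.1 tilt [0.001 0.   ] F [ 0.2  0.5 -0.7] op 0.54
tcp in press -29.3 -4.0
```

View pics/o4_side.png

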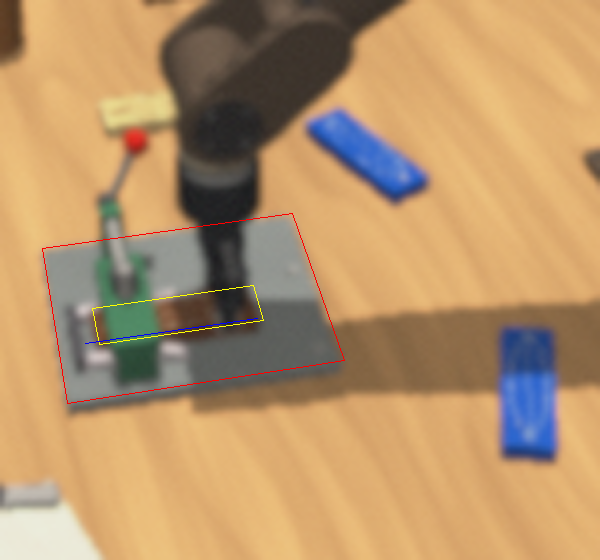

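```bash
python3 -m crank '0 3 0 0 0 0; 0 3 0 0 0 0; 0 2 0 0 0 0; 0 0 0 0 0 0'
python3 -m crank '0 2 0 0 0 0; 0 0 0 0 0 0'
python3 -m crank '0 2 0 0 0 0; 0 0 0 0 0 0'
python3 -m crank '0 2 0 0 0 0; 0 0 0 0 0 0'
```

```text
time: 13.68
eef_pos: [0.5407, 0.0342, 0.0045]
tcp_rot: [0.748, 0.664, 0.0, -0.0]
contact_force: [0.9, 2.0, -1.5]
opening: 0.541
time: 13.92
eef_pos: [0.542, 0.034, 0.0044]
tcp_rot: [0.748, 0.664, -0.0, -0.001]
contact_force: [-2.5, 2.9, -0.3]
opening: 0.541
time: 14.18
eef_pos: [0.542, 0.0341, 0.0039]
tcp_rot: [0.748, 0.664, -0.002, -0.003]
contact_force: [-7.4, 3.6, 3.3]
opening: 0.543
time: 14.42
eef_pos: [0.5419, 0.0341, 0.0039]
tcp_rot: [0.748, 0.664, -0.004, -0.005]
contact_force: [-12.5, 3.3, 8.7]
opening: 0.543
```

It has reached the stop: TCP stalled and force is building to 12.5 N. Release and lift.

```bash
python3 -m crank '0 0 0 0 0 0; 0 0 0 0 0 0; 0 0 0 0 0 0; 0 0 0 0 0 0' 1
python3 -m crank '0 -3 -15 0 0 0; 0 -20 -30 0 0 0; 0 -40 -30 0 0 0; 0 -45 0 0 0 0; 0 0 0 0 0 0'
python3 ov.py o5 25 34
```

```text
time: 14.92
eef_pos: [0.5471, 0.033, 0.0049]
tcp_rot: [0.748, 0.663, 0.0, 0.0]
contact_force: [-0.4, 0.2, -0.1]
opening: 1.0
time: 15.55
eef_pos: [0.4364, 0.0469, 0.0796]
tcp_rot: [0.748, 0.664, -0.0, -0.0]
contact_force: [-0.1, -0.3, 0.4]
opening: 1.002
t 15.55 p [436.4  46.9  79.6] yaw 83.2 tilt [-0.001  0.   ] F [-0.1 -0.3  0.4] op 1.00
tcp in press -122.9 -4.0
```

View pics/o5_side.png

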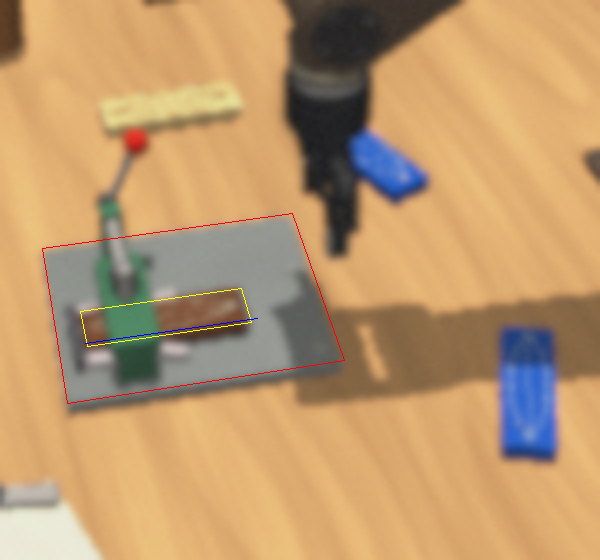

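View pics/o5_top.png

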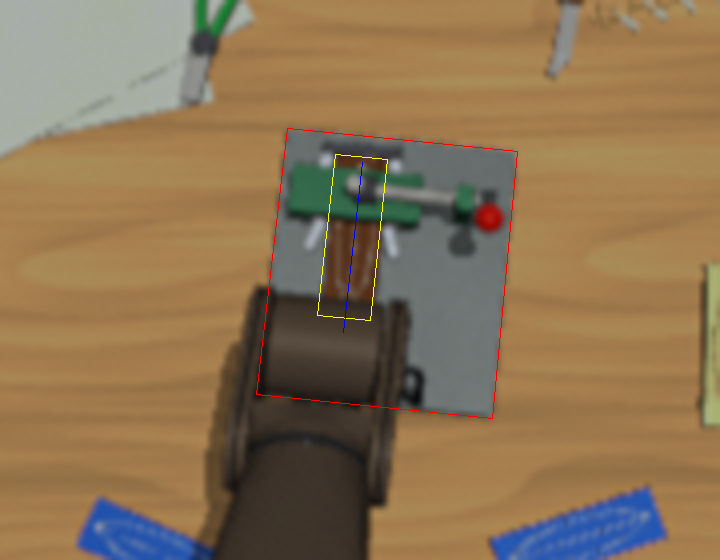

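The blank appears home in both views. To be sure, I'll give its rear end a gentle push with shut fingers.

```bash
python3 -m crank '0 10 20 0 0 0; 0 10 20 0 0 0; 0 10 15 0 0 0; 0 5 15 0 0 0; 0 0 0 0 0 0' -1
python3 -m crank '0 5 0 0 0 0; 0 5 0 0 0 0; 0 5 0 0 0 0; 0 5 0 0 0 0; 0 0 0 0 0 0'
python3 look.py l6
```

```text
time: 16.27
eef_pos: [0.4747, 0.0418, 0.0088]
tcp_rot: [0.748, 0.663, -0.001, -0.001]
contact_force: [-0.0, 0.4, 0.0]
opening: 0.001
time: 16.9
eef_pos: [0.4945, 0.0396, 0.0099]
tcp_rot: [0.748, 0.663, 0.0, 0.0]
contact_force: [-0.2, -1.0, -0.2]
opening: 0.002
t 16.90 p [494.5  39.6   9.9] yaw 83.1 tilt [ 0.001 -0.   ] F [-0.2 -1.  -0.2] op 0.00
```

View pics/l6_side.png

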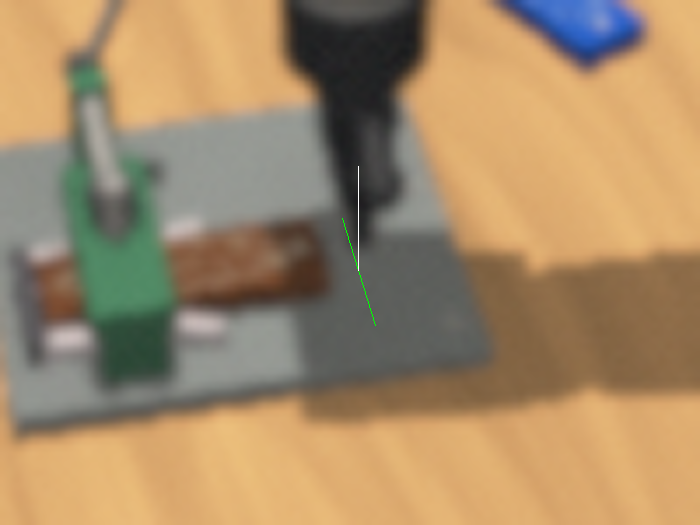

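```bash
python3 -m crank '0 3 3 0 0 0; 0 2 0 0 0 0; 0 2 0 0 0 0; 0 2 0 0 0 0; 0 0 0 0 0 0'
python3 -m crank '0 2 0 0 0 0; 0 2 0 0 0 0; 0 0 0 0 0 0'
python3 -m crank '0 2 0 0 0 0; 0 2 0 0 0 0; 0 0 0 0 0 0'
```

```text
time: 17.62
eef_pos: [0.5017, 0.0388, 0.0063]
tcp_rot: [0.748, 0.664, -0.001, -0.001]
contact_force: [-4.5, 0.8, 3.4]
opening: -0.004
time: 18.0
eef_pos: [0.5016, 0.0389, 0.0055]
tcp_rot: [0.748, 0.664, -0.005, -0.005]
contact_force: [-13.6, 1.4, 9.4]
opening: -0.003
time: 18.38
eef_pos: [0.5015, 0.0391, 0.0048]
tcp_rot: [0.748, 0.664, -0.008, -0.009]
contact_force: [-22.2, 2.0, 17.0]
opening: 0.001
```

The blank is firmly home: TCP x stayed put at 0.5016 as the push rose to 22 N. Back off, measure the ball, then plan the lever push.

```bash
python3 -m crank '0 -10 0 0 0 0; 0 -15 -10 0 0 0; 0 -10 -40 0 0 0; 0 0 -50 0 0 0; 0 0 -25 0 0 0'
python3 - <<'E'
from h import *
from scipy.optimize import least_squares
st(); ob={}
for n in("top","side"):
    im=optics.read_camera(n).astype(int); r,g,b=im[...,0],im[...,1],im[...,2]
    m=(r>130)&(g<75)&(b<75); c=proj(n,[press(20,-118,140)])[0]
    yy,xx=np.nonzero(m); k=np.hypot(xx-c[0],yy-c[1])<18; ob[n]=(xx[k].mean(),yy[k].mean()); print(n,k.sum(),ob[n],c)
P=least_squares(lambda q:np.r_[tuple(proj(n,[q])[0]-ob[n] for n in ob)],press(20,-118,140))
print(P.x*1000,P.fun)
d=P.x[:2]-PO;c,s=np.cos(PY),np.sin(PY);px,py=(c*d[0]+s*d[1])*1e3,(-s*d[0]+c*d[1])*1e3
print("ball press",px,py,"angle",.6+np.arctan2(px-57,P.x[2]*1e3-78))
a=press(-38,-121,0)*1e3; plan([(a[0],a[1],116,83.2)],45)
E
```

```text
time: 19.0
eef_pos: [0.4786, 0.0415, 0.1353]
tcp_rot: [0.748, 0.663, 0.003, 0.003]
contact_force: [0.2, -0.2, -0.5]
opening: -0.002
t 19.00 p [478.6  41.5 135.3] yaw 83.1 tilt [ 0.008 -0.001] F [ 0.2 -0.2 -0.5] op -0.00
top 27 (np.float64(312.2962962962963), np.float64(193.77777777777777)) [311.70580562 197.01950568]
side 20 (np.float64(248.5), np.float64(185.0)) [250.90262845 186.21804273]
[577.4156354  -85.64918821 146.89689476] [-0.06316591  0.16135678 -0.18488001 -0.04132779]
ball press 29.192901350685347 -118.5216288059165 angle 0.2163901391148309
-39 15 6.8 -0 0 -0; -39 14.9 6.7 -0 0 -0.001; -38.9 15 6.8 0.011 0 -0
```

```bash
python3 -m crank '-39 15 0 0 0 0; -39 15 7 0 0 0; -39 15 6 0 0 0; 0 0 6 0 0 0; 0 0 0 0 0 0'
python3 ov.py o6 25 34
```

```text
time: 19.73
eef_pos: [0.5056, -0.0791, 0.1106]
tcp_rot: [0.748, 0.663, -0.001, -0.002]
contact_force: [-0.4, -0.5, 0.4]
opening: -0.001
t 19.73 p [505.6 -79.1 110.6] yaw 83.1 tilt [-0.003  0.001] F [-0.4 -0.5  0.4] op -0.00
tcp in press -42.3 -120.1
```

View pics/o6_side.png

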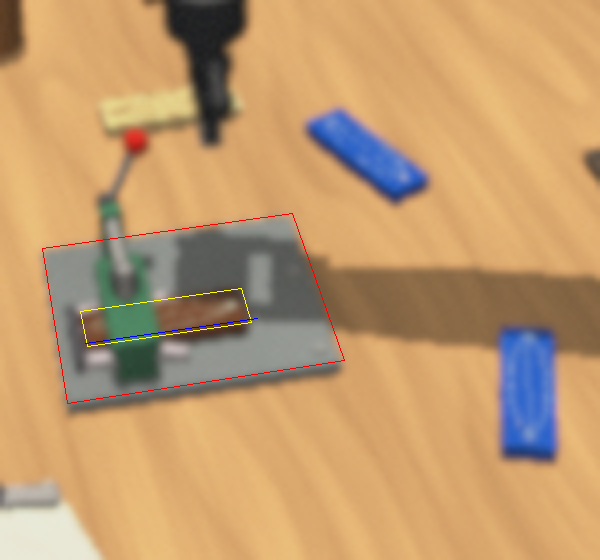

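View pics/o6_top.png

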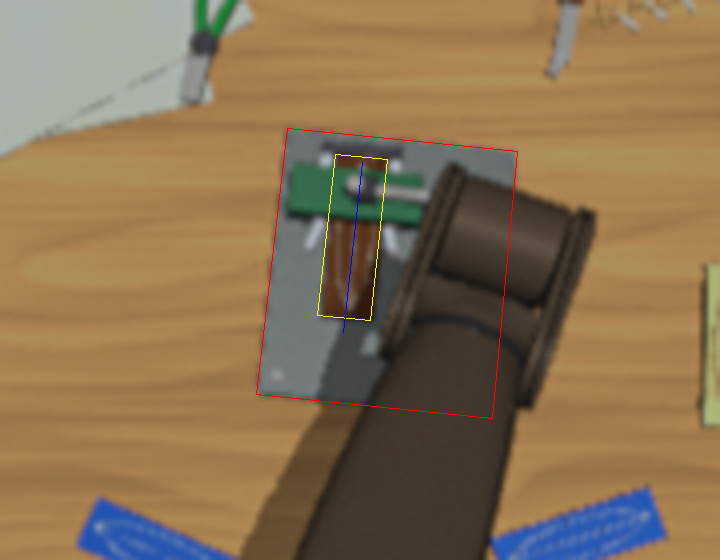

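The blank in the top view matches the home outline exactly. The fingertip is at side (210,140), in line with and just below the ball's centre. Push now.

```bash
python3 -m crank '0 15 0 0 0 0; 0 13 0 0 0 0; 0 8 0 0 0 0; 0 6 0 0 0 0; 0 5 0 0 0 0'
python3 -m crank '0 6 0 0 0 0; 0 6 0 0 0 0; 0 6 0 0 0 0; 0 6 0 0 0 0; 0 0 0 0 0 0'
python3 ov.py o7 25 34
```

```text
time: 20.45
eef_pos: [0.5525, -0.0851, 0.1125]
tcp_rot: [0.748, 0.664, -0.001, -0.002]
contact_force: [-6.4, 1.0, 5.4]
opening: -0.001
time: 21.08
eef_pos: [0.578, -0.0884, 0.1125]
tcp_rot: [0.748, 0.663, 0.0, 0.001]
contact_force: [-0.7, 0.6, 0.3]
opening: -0.002
t 21.07 p [578.  -88.4 112.5] yaw 83.1 tilt [ 0.001 -0.   ] F [-0.7  0.6  0.3] op -0.00
tcp in press 30.0 -121.3
```

View pics/o7_side.png

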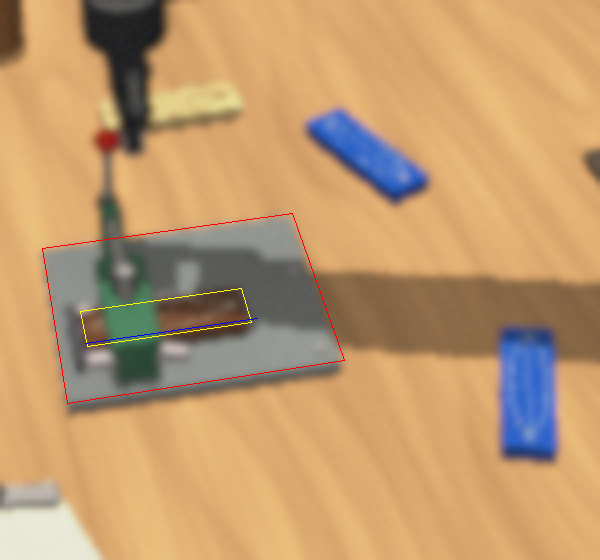

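The lever is about upright and following the finger. Continue.

```bash
python3 -m crank '0 6 0 0 0 0; 0 6 0 0 0 0; 0 6 0 0 0 0; 0 6 0 0 0 0; 0 0 0 0 0 0'
python3 -m crank '0 5 0 0 0 0; 0 5 0 0 0 0; 0 4 0 0 0 0; 0 0 0 0 0 0'
python3 -m crank '0 4 0 0 0 0; 0 3 0 0 0 0; 0 0 0 0 0 0'
python3 ov.py o8 25 34
```

```text
time: 21.8
eef_pos: [0.6019, -0.0913, 0.1124]
tcp_rot: [0.748, 0.663, 0.0, 0.001]
contact_force: [-0.5, 0.1, -0.3]
opening: 0.003
time: 22.3
eef_pos: [0.6145, -0.0927, 0.1118]
tcp_rot: [0.748, 0.664, -0.001, -0.001]
contact_force: [-3.5, -0.4, -2.5]
opening: 0.004
time: 22.68
eef_pos: [0.6217, -0.0936, 0.1122]
tcp_rot: [0.748, 0.664, -0.0, -0.0]
contact_force: [-5.1, 0.6, -4.0]
opening: -0.004
t 22.68 p [621.7 -93.6 112.2] yaw 83.1 tilt [-0.001  0.   ] F [-5.1  0.6 -4. ] op -0.00
tcp in press 74.1 -121.1
```

View pics/o8_side.png

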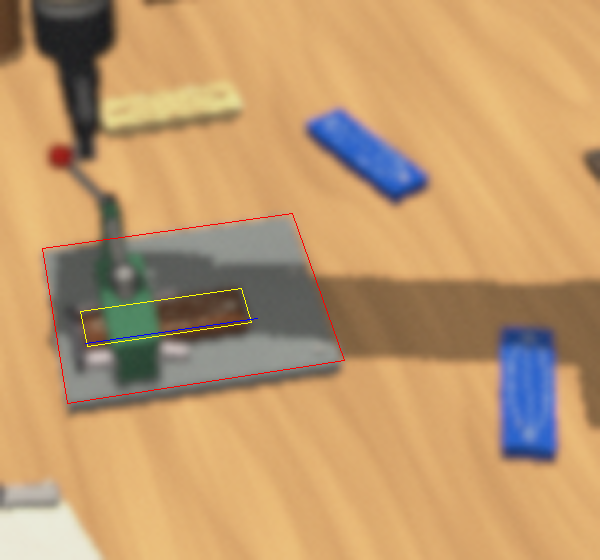

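```bash
python3 -m crank '0 3 0 0 0 0; 0 3 0 0 0 0; 0 0 0 0 0 0'
python3 -m crank '0 3 0 0 0 0; 0 0 0 0 0 0'
```

```text
time: 23.15
eef_pos: [0.6245, -0.0939, 0.112]
tcp_rot: [0.748, 0.664, -0.003, -0.004]
contact_force: [-13.0, 0.1, 1.1]
opening: -0.002
time: 23.4
eef_pos: [0.6246, -0.0939, 0.112]
tcp_rot: [0.748, 0.664, -0.006, -0.007]
contact_force: [-20.5, 0.1, 5.4]
opening: 0.001
```

The lever has stalled at its end stop: force rises to 20 N with no motion. Back away and check.

```bash
python3 -m crank '0 -15 0 0 0 0; 0 -30 0 0 0 0; 0 -50 0 0 0 0; 0 -50 -20 0 0 0; 0 0 -40 0 0 0'
python3 -m crank '0 -30 -20 0 0 0; 0 0 0 0 0 0; 0 0 0 0 0 0'
python3 ov.py o9 25 34
python3 - <<'E'
from h import *
from scipy.optimize import least_squares
ob={}
for n in("top","side"):
    im=optics.read_camera(n).astype(int); r,g,b=im[...,0],im[...,1],im[...,2]
    m=(r>120)&(g<75)&(b<75); c=proj(n,[press(99,-118,140)])[0]
    yy,xx=np.nonzero(m); k=np.hypot(xx-c[0],yy-c[1])<10; ob[n]=(xx[k].mean(),yy[k].mean()); print(n,k.sum(),ob[n],c)
P=least_squares(lambda q:np.r_[tuple(proj(n,[q])[0]-ob[n] for n in ob)],press(99,-118,140))
d=P.x[:2]-PO;c,s=np.cos(PY),np.sin(PY);px,py=(c*d[0]+s*d[1])*1e3,(-s*d[0]+c*d[1])*1e3
print("ball press",px,py,P.x[2]*1e3,"angle",.6+np.arctan2(px-57,P.x[2]*1e3-78))
E
```

```text
time: 24.02
eef_pos: [0.4835, -0.0759, 0.1709]
tcp_rot: [0.748, 0.663, 0.0, -0.001]
contact_force: [2.2, 0.0, 0.5]
opening: -0.001
time: 24.4
eef_pos: [0.4587, -0.0741, 0.1935]
tcp_rot: [0.748, 0.663, 0.001, 0.002]
contact_force: [0.6, 0.0, -1.1]
opening: -0.001
t 24.40 p [458.7 -74.1 193.5] yaw 83.1 tilt [ 0.004 -0.001] F [ 0.6  0.  -1.1] op -0.00
tcp in press -90.9 -121.0
top 34 (np.float64(314.0), np.float64(173.5)) [313.85347797 174.51658103]
side 19 (np.float64(229.0), np.float64(189.3684210526316)) [229.61994812 189.00482905]
ball press 102.1695639679466 -118.02315122991598 139.07501665365535 angle 1.2367957449427278
```

View pics/o9_side.png

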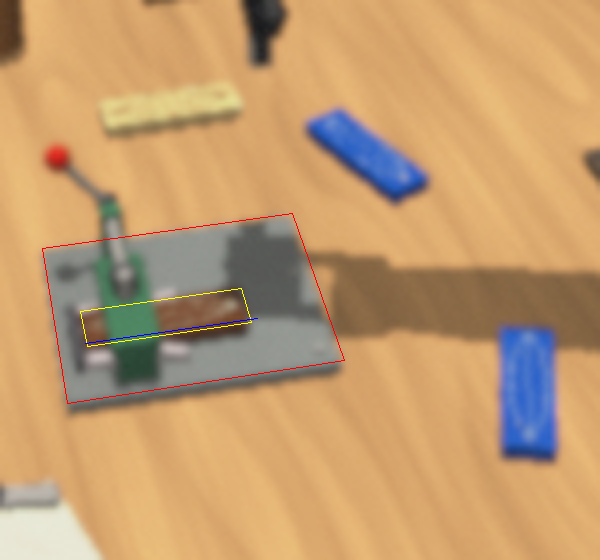

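View pics/o9_top.png

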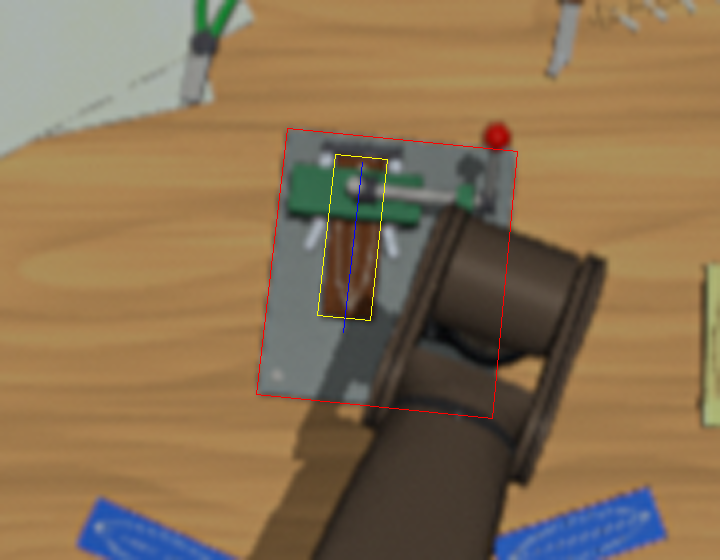

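The lever is fully over (about 1.2 rad), the blank coincides with the home outline, and the arm is clear. Hand in.

```bash
python3 -c "
from plant import ctrl
print(ctrl.sign_off())"
```

```text
the job is handed in; nothing more can be done
None
```

The dark blank is on the press bed, home against the back stop, and the lever is fully over. I handed the job in at about 24.5 s of the 58 s allowed; no verdict was reported.

**What I did:** I gripped the dark blank by its rear end, set it on the bed and slid it between the guides under the bridge. It stopped against the back stop. I then pushed its rear end with shut fingers up to about 22 N, and it did not move. I pushed the red ball over with the shut fingers until it stalled at about 20 N, then backed the arm away.

**Last checks:**
- **Blank:** it lies on its predicted home outline in the top view. In the side view it sits about 1 px lower than the outline, a small offset that was there throughout.
- **Lever:** the ball's position from both cameras gives 1.24 rad. That is slightly past the 1.2 limit, so within measurement error of fully over.
- **Arm:** it stands clear of everything, with about 1 N of residual force reading.
- **Others:** the light blank looks unmoved in the last pictures. I did not recheck the glue bottle, the mallet or the mug, but the arm never went down near them.
- **Pad force:** I could not measure it. I infer it clamps from the lever being past the 0.96 rad at which the pad meets the blank.

**What failed or disagreed:** my first grasp closed on nothing. The pictures showed the fingertips about 17 mm higher than the reported TCP, so I allowed for that offset from then on. The reported sideways position also seemed about 4 mm off, which I corrected from the pictures before sliding the blank in.

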